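Seat an embossing roller in its sprung V cradle and hold it down

ROBOT

A 7-joint arm with a two-finger parallel gripper is mounted at the origin on the work surface. World frame = base frame: x ahead of the robot, y to its left, z up, the work surface at z = 0. Lengths are in m, angles in rad, forces in N, time in s.
With the tool pointing down it reaches from about 0.375 to 0.925 m from the base axis. Payload 3.1 kg.
Tool frame: the origin (TCP) lies between the finger pads; the fingertips stand 19 mm ahead of it and the grasp point (between the pads) is the TCP; z points along the fingers, y is the direction in which the jaws open and shut (so a half turn about z gives the same grasp; the last joint's range is limited). The gripper opens to 85 mm and grips with 20 to 120 N. Pads are 22 mm wide; open, the fingers measure 114 mm over their backs; the gripper's body (76 mm by 85 mm) begins 54 mm behind the grasp point. The pads swing forward as they close: fully open they stand 13 mm farther back than shut.
Start: joints at [1.21, 0.383, 0.044, 1.598, -0.018, 1.161, -0.05], TCP at [0.169, -0.628, 0.25] pointing down, gripper open.
Joint ranges: [-2.61, 2.61], [-0.41, 2.15], [-1.48, 1.57], [0, 2.5], [-1.57, 4.71], [0.05, 1.97], [-2.85, 2.85]. Speed limits (rad/s): [2.79, 2.79, 3.14, 3.14, 3.14, 3.14, 3.14].

INTERFACE

Orientations are given as a unit quaternion [x, y, z, w].
In Python, from bench import move_ptp, movel, move_j, move_gripper, pause, inverse_kinematics, read_camera, camera_params, MotionError, sign_off, look_for, tip_of, read_time_s, read_qpos, read_joint_vel, read_effort, read_eef_pos, read_tcp_rot, read_ft_force, read_ft_torque, read_finger_gap gives the robot as it stands. Calls block until the motion is done:
- move_ptp(position, orientation): joint-space move of the TCP to a pose.
- movel(position, orientation=None, speed=0.15): straight line of the TCP; orientation=None keeps the orientation; speed is the mean speed in m/s.
- move_j(angles): joint-space move.
- move_gripper(opening, effort=None): finger opening in m; effort is the grip in N (None keeps the last); returns when the fingers have stopped.
- pause(seconds).
- inverse_kinematics(position, orientation): joint angles nearest the present ones, or None.
- read_camera(name): name is "side" or "top" or "wrist"; returns the picture (420x560x3 uint8, red, green, blue); there is no depth.
- camera_params(name): a dict with "K" (3x3 intrinsics, pixels), "camera_from_world" (4x4, takes a point from world to camera coordinates). Camera axes: x right, y down, z forward; pixel columns grow to the right and rows downward; lengths in m; the calibration is good to about 2 mm. A picture is of the moment at which its call begins: read the wrist's pose just before it. camera_params takes no time and is no camera call; for the wrist camera it gives the pose at the moment of the call.
A pose or a line that the arm cannot do raises MotionError and nothing moves.
- sign_off(): hands the job in, once; it reports no verdict.
Trained networks look in the newest picture that a camera, given by its name, has taken for a name from the list of things; names that differ only in an ending like _2 or _b are one class to them, and where a whole thing is asked for, a point or a joint stands for the part that bears it (a point fixed in the world has none). Each returns a list of dicts, best first, with "confidence" (0 to 1); they miss things now and then, are a little off and sometimes report something else, mostly with a low value. They report only what shows in the picture. A call takes as long as a camera call. They do not tell look-alikes from the thing itself.
- look_for(camera, name): "at" ([column, row] in pixels, amid what is visible of it).
- tip_of(camera, name): "at" ([column, row] in pixels: a listed point, or the origin of a listed thing).
Readings, each from a call of its own:
- read_time_s(): time.
- read_qpos(): joint angles.
- read_joint_vel(): joint speeds.
- read_effort(): joint torques, N m.
- read_eef_pos(): TCP position.
- read_tcp_rot(): TCP orientation.
- read_ft_force(): force on the tool from outside, world axes, zero at the start.
- read_ft_torque(): the same for the moment, N m.
- read_finger_gap(): finger opening in m.
Only numpy, scipy, OpenCV 4.12 (cv2) and the standard library are available. Lean on these libraries where they do the work, as an engineer would, in place of code of your own. Each camera call takes 0.05 s, during which the arm holds its last target.

TASK

On the bag maker's bench, turn the black knob of the grey roller fixture clockwise until it clicks over and its red keeper arm stays swung clear of the cradle. Then take the brass embossing roller from its wooden rest, lay it lengthwise in the fixture's steel V, centred end to end and touching both sides of the V, and press it down until the sprung cradle has sunk most of its travel. Finish while still holding the roller pressed down like that, bearing firmly on both sides of the V; leave the blue roller, the glue jar and the hammer where they are.

Things in the scene. Friction and masses are not known exactly. Their poses are not given: they have to be found in the camera images.
- keeper (a joint): turn (rad) of the black knob with its red keeper arm about a vertical axis, clockwise from above. Starts near 0 (arm lying over the V). A spring detent resists with up to about 0.15 N m as far as half way (0.62), then snaps it on to its end stop at 1.25 rad, where it stays. One grasp is enough for the turn
- keeper_grip (a point): point on the knob's axis at grip height, 118 mm above the bench, 105 mm from the V's middle along the V's -y. The knob is a bar 14 mm wide (this point's x), 44 mm long (y), its top 15 mm above this point; the point turns with it. The arm below the bar is fixed to it (see keeper_tip), its top 23 mm below this point. At joint value 0 the point's y runs along the V
- keeper_tip (a point): tip of the red keeper arm, 14 mm wide and 7 mm thick, 87 mm from the knob's axis along keeper_grip's +y, 91.5 mm above the bench. At 0 it is over the V, 18 mm short of its middle, barely above where the roller lies; past the click the arm points across, clear of the V
- cradle (a joint): how far (m) the aluminium cradle with the V has sunk: 0 raised, 0.010 at its bottom stop. Springs of 1 N/mm: beyond the roller's own weight about 3 to 6 N of push starts it down and about 13 to 16 N brings it to the bottom; it rises again when not pressed. It cannot move sideways
- cradle_v (a point): where the middle of the roller's axis lies when seated; 67.6 mm above the bench while the cradle is raised, sinking with it. y runs along the V, x across, z up. The 90 degree V is symmetric, its floor line 22.6 mm below this point. Between the flanks 60 mm along y (30 each way) are free for fingers; nothing there is higher than 33 mm below this point
- flank_near: the V's -x side (nearer the robot): two steel flanks, each 20 mm long, centred 40 mm either side of the middle along y, their tops 19.8 mm across from the middle and 2.8 mm below cradle_v. Origin 41.6 mm below point cradle_v, same axes
- flank_far: the V's +x side (farther from the robot), the mirror image of flank_near; the same origin and axes
- brass_roller: the brass roller to be seated: a smooth cylinder 32 mm in diameter, 120 mm long, 0.3 to 0.5 kg, either way round. Origin at its centre, x along its axis. Starts level in a low wooden rest, axis 44.6 mm above the bench. The rest carries it 30 to 50 mm either side of its middle; between, nothing is higher than 10 mm, so it can be gripped across its middle from above
- blue_roller: bystander: a blue plastic roller of the same size in a like wooden rest; origin at its centre, x along its axis. The two rests may change sides
- glue_jar: bystander: an amber jar with black cap, 64 mm across, 85 mm high, standing on the bench beyond the fixture; origin at its underside
- hammer: bystander: a hammer lying on the bench beyond the fixture; origin at its middle, at bench height
Things that resemble listed ones, but are neither listed nor needed, are in the scene too. Of the things that look like the brass_roller, the larger one is meant.

How it is judged:
On the way, in this order (a step that is already met when the one before it is completed fails the run):
1. the keeper is turned past its click, more than 1.1 rad, the roller not yet in the V (value of joint keeper above 1.1 rad and distance between brass_roller and cradle_v above 0.06 m), for 0.2 s.
2. the brass roller lies in the V (within 3 mm across, 4 mm in height, 10 mm along, 0.06 rad), touching both flanks (x of brass_roller in the frame of cradle_v between -0.003 and 0.003 m and y of brass_roller in the frame of cradle_v between -0.01 and 0.01 m and z of brass_roller in the frame of cradle_v between -0.004 and 0.004 m and angle between the x axis of brass_roller and the y axis of cradle_v, either way round below 0.06 rad and contact force between brass_roller and flank_near above 0.3 N and contact force between brass_roller and flank_far above 0.3 N), for 0.1 s.
At the end, for the whole second after the job is handed in: Fingers hold the brass roller (over 3 N) in the V: within 3 mm across, 4 mm in height, 10 mm along and 0.06 rad; over 3 N on each of the near and far flanks; cradle sunk over 6 of its 10 mm; all at rest; keeper still past its click (over 1.1 rad) (x of brass_roller in the frame of cradle_v between -0.003 and 0.003 m and y of brass_roller in the frame of cradle_v between -0.01 and 0.01 m and z of brass_roller in the frame of cradle_v between -0.004 and 0.004 m and angle between the x axis of brass_roller and the y axis of cradle_v, either way round below 0.06 rad and contact force between brass_roller and flank_near above 3 N and contact force between brass_roller and flank_far above 3 N and value of joint cradle above 0.006 m and value of joint keeper above 1.1 rad and contact force between the fingers and brass_roller above 3 N and linear speed of brass_roller below 0.02 m/s); the arm keeps its last pose, push and grip.
It fails at once if the blue roller is moved by more than 20 mm (distance of blue_roller from where it was at the start of the episode above 0.02 m).
It fails at once if the glue jar is moved by more than 20 mm (distance of glue_jar from where it was at the start of the episode above 0.02 m).
It fails at once if the hammer is moved by more than 20 mm (distance of hammer from where it was at the start of the episode above 0.02 m).
It also fails if it takes over 64 s, if anything falls off the work surface, if the arm or the gripper's body presses on something with over 40 N, if the wrist force passes 120 N, or if a joint passes its speed limit or range.

## Working session

There is one attempt and no reset: what is moved stays moved. The work goes in short steps, each a Python script; the robot and the scene stay as the last script left them, time stands still between calls to the robot, and variables do not carry over. Pictures are saved under pics/ and viewed, and the job is handed in when it is done.

```bash
mkdir -p pics; ls; cat > h.py <<'E'
import numpy as np, cv2
from bench import *
def save(n,img): cv2.imwrite('pics/'+n+'.png', cv2.cvtColor(img,cv2.COLOR_RGB2BGR))
def ray(cam,px):
    p=camera_params(cam);K=np.array(p["K"]);T=np.array(p["camera_from_world"])
    R=T[:3,:3];t=T[:3,3];o=-R.T@t
    d=R.T@np.linalg.inv(K)@np.array([px[0],px[1],1.]);return o,d
def at_z(cam,px,z):
    o,d=ray(cam,px);return o+d*(z-o[2])/d[2]
def proj(cam,P):
    p=camera_params(cam);K=np.array(p["K"]);T=np.array(p["camera_from_world"])
    c=T[:3,:3]@np.array(P)+T[:3,3];c=K@c;return c[:2]/c[2]
def tri(obs):
    A=np.zeros((3,3));b=np.zeros(3)
    for cam,px in obs:
        o,d=ray(cam,px);d/=np.linalg.norm(d);M=np.eye(3)-np.outer(d,d);A+=M;b+=M@o
    return np.linalg.solve(A,b)
E
python3 - <<'E'
from h import *
np.set_printoptions(precision=4,suppress=True)
print(read_time_s(),read_eef_pos(),read_tcp_rot())
for c in ["side","top"]:
    save(c+"0",read_camera(c))
    for n,z in [("keeper_grip",.118),("keeper_tip",.0915),("cradle_v",.0676),("brass_roller",.0446),("blue_roller",.0446),("glue_jar",0),("hammer",0)]:
        for r in tip_of(c,n)[:3]: print(c,n,np.round(r["at"],1),round(r["confidence"],2),at_z(c,r["at"],z))
E
```

```text
pics
0.0 [ 0.1686 -0.6268  0.2489] [ 0.9914  0.1311 -0.0002 -0.0013]
side keeper_grip [330.7 199.2] 0.86 [ 0.5448 -0.0707  0.118 ]
side keeper_tip [310.8 223.4] 0.93 [0.5365 0.0127 0.0915]
side cradle_v [308.4 234.7] 0.67 [0.5292 0.0279 0.0676]
side cradle_v [308.9 250. ] 0.58 [0.4921 0.0665 0.0676]
side brass_roller [224.2 286.7] 0.85 [0.5622 0.2726 0.0446]
side brass_roller [186.4 346.2] 0.63 [0.4963 0.4199 0.0446]
side brass_roller [329.7 199.6] 0.4 [ 0.6012 -0.1427  0.0446]
side blue_roller [381.5 177.9] 0.63 [ 0.5597 -0.3392  0.0446]
side glue_jar [235.1 236.3] 0.59 [0.7111 0.1217 0.    ]
side hammer [287.6 187.6] 0.61 [ 0.7676 -0.1396  0.    ]
top keeper_grip [324.7 246.8] 0.83 [ 0.5441 -0.0683  0.118 ]
top keeper_tip [295.3 254.5] 0.81 [0.5327 0.0063 0.0915]
top cradle_v [289.7 257.6] 0.91 [0.5288 0.0207 0.0676]
top brass_roller [189.3 249.9] 0.69 [0.5682 0.2876 0.0446]
top brass_roller [146.  273.4] 0.62 [0.5119 0.4032 0.0446]
top brass_roller [284.  262.2] 0.58 [0.5205 0.0362 0.0446]
top blue_roller [339.  172.4] 0.68 [ 0.7616 -0.1308  0.0446]
top glue_jar [247.3 199.3] 0.81 [0.7111 0.1296 0.    ]
top hammer [341.2 172.5] 0.57 [ 0.7751 -0.1432  0.    ]
```

View pics/side0.png

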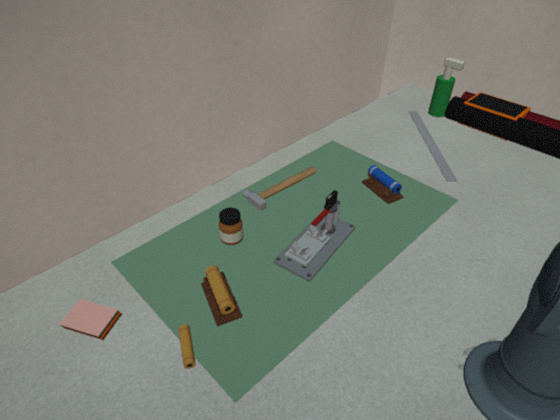

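View pics/top0.png

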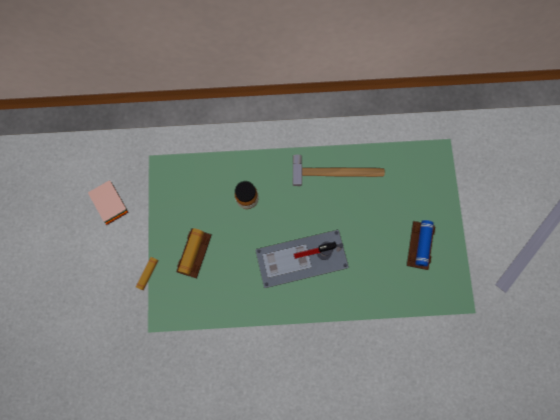

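```bash
python3 - <<'E'
import cv2
a=cv2.imread('pics/top0.png')[200:310,120:360]
b=cv2.imread('pics/side0.png')[160:390,150:420]
cv2.imwrite('pics/topcrop.png',cv2.resize(a,None,fx=3.3,fy=3.3,interpolation=cv2.INTER_CUBIC))
cv2.imwrite('pics/sidecrop.png',cv2.resize(b,None,fx=2.6,fy=2.6,interpolation=cv2.INTER_CUBIC))
E
```

```text
(no output)
```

View pics/topcrop.png

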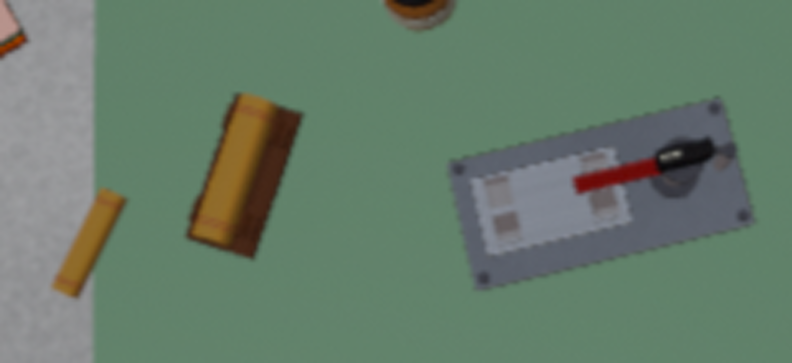

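View pics/sidecrop.png

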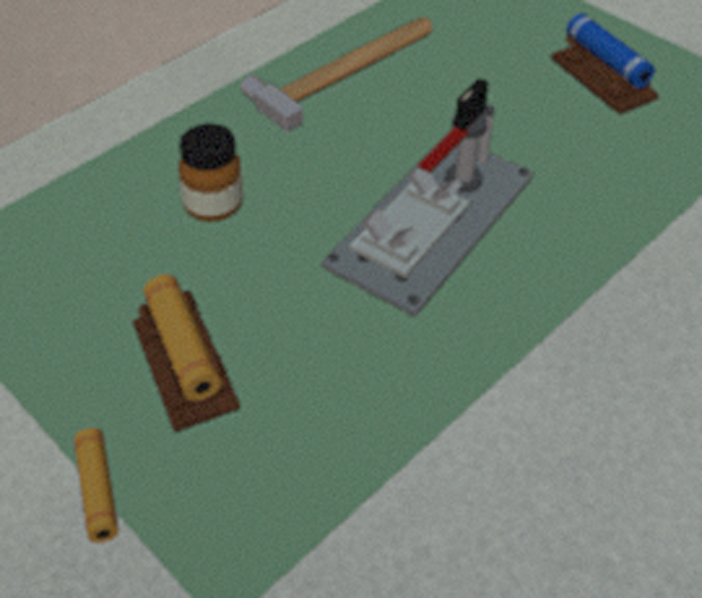

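The brass look-alikes are the one in the wooden rest, at top (192,251) / side (219,290), and the thin one lying on bare bench, at top (147,273) / side (187,346). The first is clearly larger and sits in the rest, so it is the one meant, and the crops confirm this. Next I take a closer look with the wrist camera over the fixture.

```bash
cat >> h.py <<'E'
from scipy.spatial.transform import Rotation as Rn
def quat(psi):
    # tool z down, tool y (jaw dir) at world angle psi
    y=np.array([np.cos(psi),np.sin(psi),0]);z=np.array([0,0,-1.]);x=np.cross(y,z)
    return Rn.from_matrix(np.column_stack([x,y,z])).as_quat()
E
python3 - <<'E'
from h import *
np.set_printoptions(precision=4,suppress=True)
yaw=np.arctan2(.0153+.002,.089)
print('yaw',yaw)
for k in (0,np.pi):
    for d in (0,-.6,-1.25):
        print(k,d,inverse_kinematics([.545,-.07,.121],quat(yaw+k+d)))
from math import pi
# view pose
q=inverse_kinematics([.50,-.03,.30],quat(yaw)); q2=inverse_kinematics([.50,-.03,.30],quat(yaw+pi))
print(q,q2)
p=camera_params("wrist");T=np.array(p["camera_from_world"]);o=-T[:3,:3].T@T[:3,3]
R=Rn.from_quat(read_tcp_rot()).as_matrix()
print('cam in tool',R.T@(o-np.array(read_eef_pos())),'cam z in tool',R.T@T[2,:3], p["K"])
E
```

```text
yaw 0.19198786867384224
0 0 [ 0.5466  0.4163 -0.5817  1.9216  0.2906  0.8872  0.0104]
0 -0.6 [ 0.5083  0.4064 -0.5353  1.9233  0.2644  0.8812 -0.5691]
0 -1.25 [ 0.4605  0.3955 -0.4779  1.9255  0.233   0.8746 -1.1944]
3.141592653589793 0 [-0.9331  0.8885  1.3719  1.9853 -0.9753  1.1655 -2.0941]
3.141592653589793 -0.6 [ 1.0151  0.7388 -1.2447  1.9035  0.793   1.1093  2.1822]
3.141592653589793 -1.25 [ 1.0151  0.7388 -1.2447  1.9035  0.793   1.1093  1.5322]
[ 0.6221  0.1016 -0.6767  1.8629  0.0682  1.2002  0.1151] [-1.3504  0.151   1.4581  1.9312 -0.1612  1.1977 -2.784 ]
cam in tool [ 0.072   0.0006 -0.1234] cam z in tool [-0.2834 -0.0015  0.959 ] [[358.6803   0.     283.9298]
 [  0.     358.6803 205.4629]
 [  0.       0.       1.    ]]
```

```bash
python3 - <<'E'
from h import *
np.set_printoptions(precision=4,suppress=True)
move_ptp([.54,-.03,.26],quat(.19)); print(read_time_s())
save("w1",read_camera("wrist"))
for n,z in [("keeper_grip",.118),("keeper_tip",.0915),("cradle_v",.0676)]:
    for r in tip_of("wrist",n)[:3]: print(n,np.round(r["at"],1),round(r["confidence"],2),at_z("wrist",r["at"],z))
print(read_time_s(),read_qpos())
E
```

```text
3.2917
keeper_grip [281.5 254.9] 0.85 [ 0.5469 -0.0789  0.118 ]
keeper_tip [281.9 137.3] 0.82 [0.5304 0.0106 0.0915]
cradle_v [279.8 111.7] 0.94 [0.5249 0.0293 0.0676]
3.4917 [ 0.5631  0.2292 -0.6565  1.8238  0.1533  1.1396  0.0435]
```

View pics/w1.png

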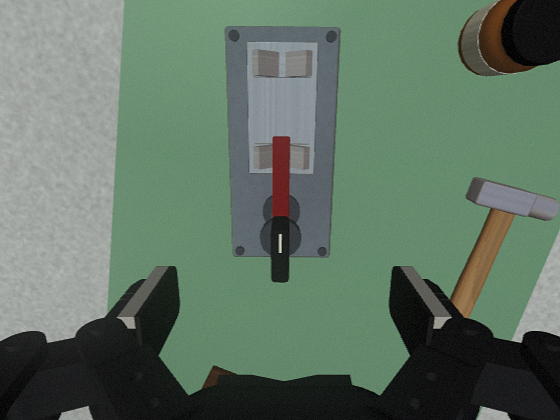

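```bash
python3 - <<'E'
from h import *
from scipy.optimize import least_squares
np.set_printoptions(precision=4,suppress=True)
for px,z in [((281,282),.133),((281,218),.133),((281,136),.0915)]: print(px,at_z("wrist",px,z))
obs=[("side",(330.7,199.2),0),("side",(310.8,223.4),1),("side",(308.4,234.7),2),("top",(324.7,246.8),0),("top",(295.3,254.5),1),("top",(289.7,257.6),2),("wrist",(281.5,254.9),0),("wrist",(281.9,137.3),1),("wrist",(279.8,111.7),2)]
def pts(p):
    u=np.array([-np.sin(p[2]),np.cos(p[2])])
    return [np.r_[p[:2]+u*a,z] for a,z in ((0,.118),(.087,.0915),(.105,.0676))]
def f(p,cams=("side","top","wrist")):
    P=pts(p);return np.concatenate([proj(c,P[i])-np.array(x) for c,x,i in obs if c in cams])
for cams in (("side","top","wrist"),("wrist",),("top","side")):
    s=least_squares(f,[.545,-.07,.19],args=(cams,),loss='soft_l1');print(cams,s.x,pts(s.x)[2]);print(f(s.x,cams).reshape(-1,2))
# plate corner dirs, plate top z ~ .01
for a,b in (((234,36),(239,251)),((332,36),(322,251))):
    d=at_z("wrist",a,.01)-at_z("wrist",b,.01);print(d,np.arctan2(-d[0],d[1]))
print([at_z("wrist",p,.0648) for p in ((250,42),(318,43),(314,172),(248,172))])
E
```

```text
(281, 282) [ 0.5497 -0.0942  0.133 ]
(281, 218) [ 0.54   -0.0427  0.133 ]
(281, 136) [0.5295 0.0117 0.0915]
('side', 'top', 'wrist') [ 0.5464 -0.0748  0.1862] [0.5269 0.0284 0.0676]
[[ 0.5516 -0.9443]
 [ 2.3919  0.84  ]
 [ 0.525   0.5549]
 [ 2.4824 -1.0084]
 [-1.6524  1.0291]
 [-2.8815  0.8721]
 [ 0.0283 -4.0983]
 [-0.1676  0.1714]
 [ 2.0773  1.5627]]
('wrist',) [ 0.5464 -0.0747  0.1963] [0.5259 0.0283 0.0676]
[[ 0.1235 -4.173 ]
 [-1.1707  0.0931]
 [ 0.9187  1.4882]]
('top', 'side') [ 0.5459 -0.0751  0.1538] [0.5298 0.0287 0.0676]
[[ 0.765  -0.9182]
 [ 1.657   0.4256]
 [-0.3974  0.035 ]
 [ 2.6196 -0.8373]
 [-1.7721  0.1387]
 [-3.0468 -0.2193]]
[-0.0385  0.2184  0.    ] 0.17429644316314774
[-0.0387  0.2184  0.    ] 0.17540079773331407
[array([0.4909, 0.0788, 0.0648]), array([0.5456, 0.0885, 0.0648]), array([ 0.5649, -0.0167,  0.0648]), array([ 0.5065, -0.0278,  0.0648])]
```

```bash
python3 - <<'E'
from h import *
np.set_printoptions(precision=4,suppress=True)
g=np.array([.546,-.0745]);q=quat(.18)
move_gripper(.05,40)
move_ptp([*g,.17],q); movel([*g,.121],q,speed=.1)
print(read_time_s(),read_ft_force())
move_gripper(0.0,40); print(read_finger_gap(),read_ft_force(),read_ft_torque(),read_qpos(),read_time_s())
save("w2",read_camera("wrist")); save("s2",read_camera("side"))
E
```

```text
5.0583 [-0.2532 -0.8999  0.2158]
0.013473223136488566 [-4.3635 -0.0341  5.4599] [-0.0924  0.6927 -0.0581] [ 0.5526  0.4171 -0.5798  1.9179  0.2905  0.8923  0.0063] 5.4667
```

View pics/w2.png

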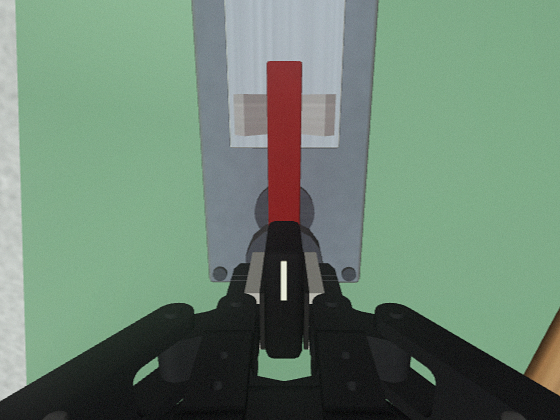

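The knob is gripped: gap 13.5 mm, bar centred at about (284,290), arm straight up the picture. Next I turn it.

```bash
python3 - <<'E'
from h import *
np.set_printoptions(precision=4,suppress=True)
q=np.array(read_qpos());s=q[6]
for d in (.35,.7,1.0,1.22):
    q[6]=s-d; move_j(q); print(d,read_ft_force(),read_ft_torque(),read_finger_gap(),read_time_s())
save("w3",read_camera("wrist")); save("t3",read_camera("top"))
E
```

```text
0.35 [-0.0546  0.3111 -0.6908] [ 0.044 -0.112  0.074] 0.013446303401431145 5.9917
0.7 [-0.3829  1.0658  0.1666] [ 0.0916 -0.009  -0.0101] 0.013466050978013117 6.4167
1.0 [-0.7666 -0.4784 -0.4924] [ 0.1145  0.0275 -0.0983] 0.013803190535430509 6.8083
1.22 [-0.9644 -0.115   0.1185] [ 0.1177 -0.0318 -0.1046] 0.012988726443814038 7.1333
```

View pics/w3.png

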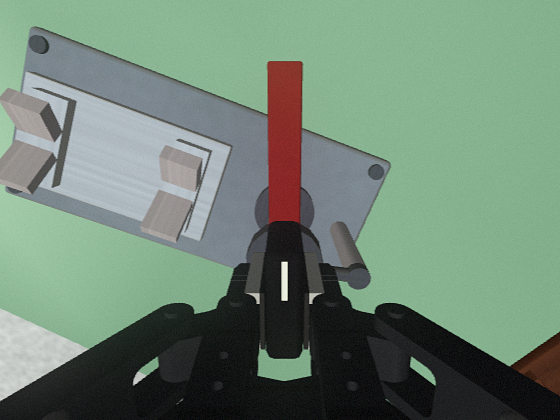

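```bash
python3 - <<'E'
from h import *
np.set_printoptions(precision=4,suppress=True)
move_gripper(.05,40)
p=np.array(read_eef_pos()); movel([p[0],p[1],.19],speed=.2)
save("w4",read_camera("wrist"))
move_gripper(.085)
tgt=[.565,.24,.25]
for psi in (1.32,1.32-np.pi): print(inverse_kinematics(tgt,quat(psi)))
move_ptp(tgt,quat(1.32)); print(read_time_s(),read_qpos())
save("w5",read_camera("wrist"))
for f in (look_for,tip_of):
    for r in f("wrist","brass_roller"): print(np.round(r["at"],1),round(r["confidence"],2),at_z("wrist",r["at"],.0446))
t=read_camera("top");save("t5",t)
for n,z in (("keeper_tip",.0915),("keeper_grip",.118)):
    for r in tip_of("top",n)[:2]: print(n,np.round(r["at"],1),round(r["confidence"],2),at_z("top",r["at"],z))
E
```

```text
[ 0.3501  0.5533 -1.0975  1.6493  0.5135  1.2604  0.4704]
[ 0.036   0.3866 -0.6309  1.6627  0.2437  1.1722 -2.4767]
10.1 [ 0.3506  0.5533 -1.0959  1.6495  0.5138  1.2605  0.4699]
[330.4 164. ] 0.82 [0.5618 0.2833 0.0446]
[447.   75.6] 0.76 [0.5119 0.3972 0.0446]
[330.7 165.7] 0.91 [0.5634 0.2834 0.0446]
[446.   77.9] 0.85 [0.5135 0.3963 0.0446]
keeper_tip [309.4 219.7] 0.57 [ 0.6221 -0.0363  0.0915]
keeper_grip [325.9 244.3] 0.57 [ 0.5503 -0.0718  0.118 ]
keeper_grip [289.  260.7] 0.44 [0.5141 0.0239 0.118 ]
```

View pics/w5.png

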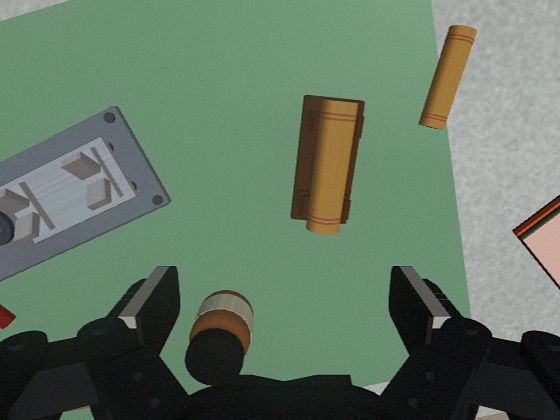

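View pics/w4.png

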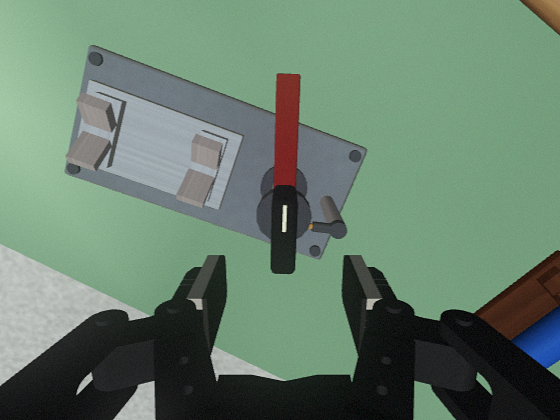

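View pics/t5.png

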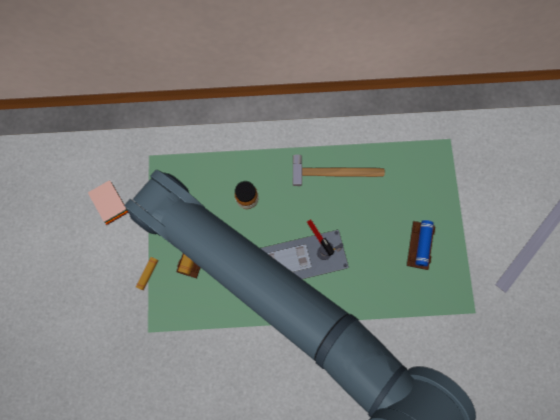

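Keeper stays clear after release; brass target at (331,165) in its rest, thin look-alike at (447,77). Now I measure the axis.

```bash
python3 - <<'E'
from h import *
np.set_printoptions(precision=4,suppress=True)
im=cv2.imread('pics/w5.png');hsv=cv2.cvtColor(im,cv2.COLOR_BGR2HSV)
m=cv2.inRange(hsv,(8,110,120),(30,255,255));m[:,:290]=0;m[:,375:]=0;m[:80]=0;m[245:]=0
m=cv2.morphologyEx(m,cv2.MORPH_OPEN,np.ones((3,3)))
ys,xs=np.nonzero(m);print(ys.min(),ys.max(),xs.min(),xs.max())
L=[]
for r in range(ys.min()+12,ys.max()-18,5):
    c=np.nonzero(m[r])[0];
    L.append(at_z("wrist",((c.min()+c.max())/2,r),.0446)); 
    if r%20<5: print(r,c.min(),c.max(),at_z("wrist",(c.max(),r),.0446)-at_z("wrist",(c.min(),r),.0446))
L=np.array(L);k=np.polyfit(L[:,0],L[:,1],1);print(k,'axis angle',np.arctan(k[0]), 'resid',np.std(L[:,1]-np.polyval(k,L[:,0])))
# model: project cylinder silhouette, fit
from scipy.optimize import minimize
p=camera_params("wrist")
def mask(par):
    cx,cy,a=par;u=np.array([np.cos(a),np.sin(a),0]);n=np.array([-u[1],u[0],0]);pp=[]
    for s in(-.06,.06):
        for t in np.linspace(0,2*np.pi,24):
            pp.append(PR(np.array([cx,cy,.0446])+s*u+.016*(np.cos(t)*n+np.sin(t)*np.array([0,0,1]))))
    h=cv2.convexHull((np.array(pp)*16).astype(np.int32))
    M=np.zeros((420,560),np.uint8);cv2.fillPoly(M,[h],255,cv2.LINE_AA,4);return M
K=np.array(p["K"]);T=np.array(p["camera_from_world"])
def PR(P): c=K@(T[:3,:3]@P+T[:3,3]);return c[:2]/c[2]
cost=lambda x:np.abs(mask(x).astype(float)-m).sum()/255
x0=[.5634,.2834,np.arctan(k[0])]
s=minimize(cost,x0,method='Nelder-Mead',options=dict(initial_simplex=[x0]+[list(np.array(x0)+d) for d in np.diag([.004,.004,.05])],xatol=1e-5,fatol=.1))
print(s.x,s.fun,m.sum()/255, cost(x0))
M=mask(s.x);o=im.copy();cs,_=cv2.findContours((M>127).astype(np.uint8),0,1);cv2.drawContours(o,cs,-1,(255,0,255),1)
cs,_=cv2.findContours(m,0,1);cv2.drawContours(o,cs,-1,(0,255,0),1)
cv2.imwrite('pics/fit.png',cv2.resize(o[80:250,270:400],None,fx=3.4,fy=3.4,interpolation=cv2.INTER_NEAREST))
E
```

```text
100 234 311 357
122 325 354 [0.0065 0.0251 0.    ]
142 322 351 [0.0066 0.0255 0.    ]
162 319 348 [0.0067 0.0259 0.    ]
182 317 345 [0.0066 0.0254 0.    ]
202 314 342 [0.0067 0.0258 0.    ]
[-0.3716  0.496 ] axis angle -0.3557571062414132 resid 0.0003373737624031266
[ 0.5661  0.2843 -0.3682] 1003.8352941176471 3850.0 1099.886274509804
```

View pics/fit.png

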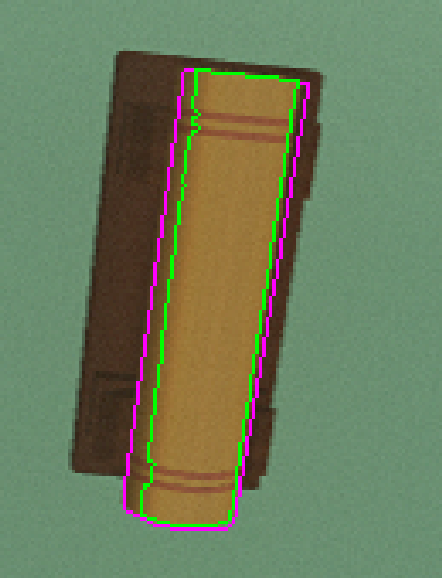

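```bash
python3 - <<'E'
import cv2
im=cv2.imread('pics/w5.png')[185:245,285:365]
im=cv2.convertScaleAbs(im,alpha=1.8)
cv2.imwrite('pics/z.png',cv2.resize(im,None,fx=9,fy=9,interpolation=cv2.INTER_NEAREST))
E
```

```text
(no output)
```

View pics/z.png

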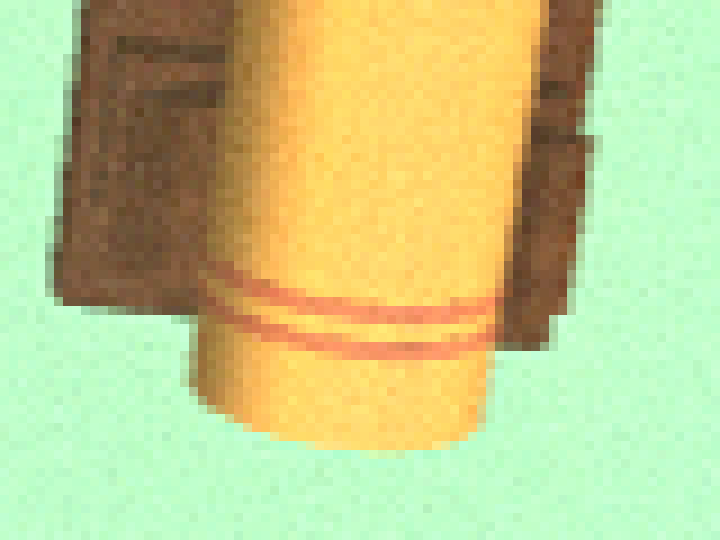

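```bash
python3 - <<'E'
from h import *
np.set_printoptions(precision=4,suppress=True)
im=cv2.imread('pics/w5.png');hsv=cv2.cvtColor(im,cv2.COLOR_BGR2HSV)
m=cv2.inRange(hsv,(8,110,120),(30,255,255));m[:,:290]=0;m[:,375:]=0;m[:80]=0;m[245:]=0
m=cv2.morphologyEx(m,cv2.MORPH_OPEN,np.ones((3,3)))
p=camera_params("wrist");K=np.array(p["K"]);T=np.array(p["camera_from_world"])
rr,cc=np.mgrid[:420,:560];W=(cc>=337-(rr-165)*.143-5)
def PR(P): c=K@(T[:3,:3]@P+T[:3,3]);return c[:2]/c[2]
def mask(par):
    cx,cy,a=par;u=np.array([np.cos(a),np.sin(a),0]);n=np.array([-u[1],u[0],0]);pp=[]
    for s in(-.06,.06):
        for t in np.linspace(0,2*np.pi,24):
            pp.append(PR(np.array([cx,cy,.0446])+s*u+.016*(np.cos(t)*n+np.sin(t)*np.array([0,0,1]))))
    h=cv2.convexHull((np.array(pp)*16).astype(np.int32))
    M=np.zeros((420,560),np.uint8);cv2.fillPoly(M,[h],255,cv2.LINE_AA,4);return M
cost=lambda x:(W*np.abs(mask(x).astype(float)-m)).sum()/255
x0=[.5661,.2843,-.368]
for _ in range(3):
    s=minimize(cost,x0,method='Nelder-Mead',options=dict(initial_simplex=[x0]+[list(np.array(x0)+d) for d in np.diag([.003,.003,.03])],xatol=1e-5,fatol=.1)) if 0 else __import__('scipy.optimize').optimize.minimize(cost,x0,method='Nelder-Mead',options=dict(initial_simplex=[x0]+[list(np.array(x0)+d) for d in np.diag([.003,.003,.03])],xatol=1e-5,fatol=.1)); x0=list(s.x)
print(s.x,s.fun)
psi=s.x[2]+np.pi/2; 
g=[.5634,.2834]
for z in (.12,.05): print(inverse_kinematics([s.x[0],s.x[1],z],quat(psi)))
for pp in ([.527,.028,.12],[.527,.028,.06]): print('V',inverse_kinematics(pp,quat(.18)))
M=mask(s.x);o=cv2.convertScaleAbs(im,alpha=1.8);cs,_=cv2.findContours((M>127).astype(np.uint8),0,1);cv2.drawContours(o,cs,-1,(255,0,255),1)
cv2.imwrite('pics/fit2.png',cv2.resize(o[80:250,270:400],None,fx=3.4,fy=3.4,interpolation=cv2.INTER_NEAREST))
E
```

```text
[ 0.5651  0.2823 -0.3541] 56.86666666666667
[ 0.176   0.7035 -0.9547  1.7075  0.6431  1.0767  0.2288]
[ 0.1288  0.7852 -0.8837  1.735   0.719   0.9788  0.1798]
V [ 0.5975  0.4595 -0.8576  1.9639  0.4377  0.913  -0.3042]
V [ 0.5266  0.5478 -0.7778  1.9915  0.5272  0.813  -0.3731]
```

View pics/fit2.png

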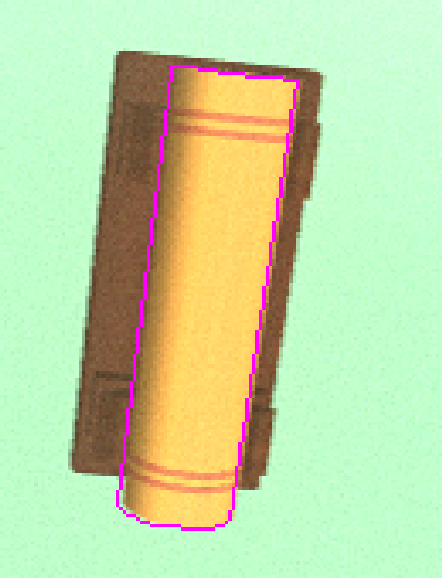

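The fit matches the roller outline. Next I grasp it at its middle.

```bash
python3 - <<'E'
from h import *
np.set_printoptions(precision=4,suppress=True)
c=[.5651,.2823];psi=-.354+np.pi/2;q=quat(psi)
move_gripper(.07,40)
move_ptp([*c,.11],q); movel([*c,.0466],q,speed=.12)
print(read_ft_force())
move_gripper(0,90); print(read_finger_gap(),read_ft_force(),read_time_s())
movel([*c,.16],q,speed=.2); print(read_finger_gap(),read_ft_force())
move_ptp([.527,.0284,.15],quat(.18)); print(read_time_s(),read_eef_pos(),read_ft_force())
save("w6",read_camera("wrist"))
for n in ("brass_roller","cradle_v"):
    for r in tip_of("wrist",n)[:2]: print(n,np.round(r["at"],1),round(r["confidence"],2))
save("s6",read_camera("side"))
print(proj("wrist",[.527,.0284,.15]))
E
```

```text
[ 0.1479  0.2979 -0.098 ]
0.029578469388594486 [-1.7247 -0.7591  6.5221] 12.4667
0.029753658895837434 [-0.9188  0.9879 -4.2202]
14.1917 [0.5272 0.0307 0.15  ] [ 0.6181  0.6588 -2.8241]
brass_roller [283.9 286.5] 0.68
[282.2037 298.4844]
```

View pics/w6.png

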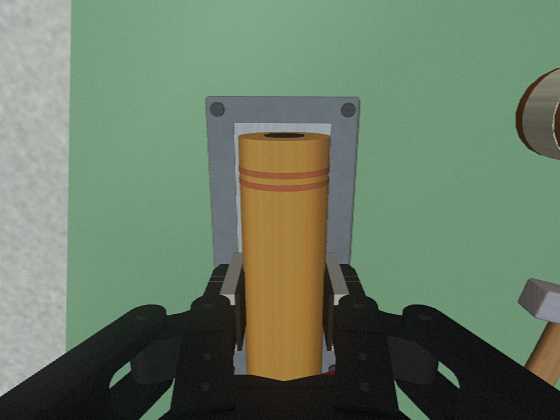

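View pics/s6.png

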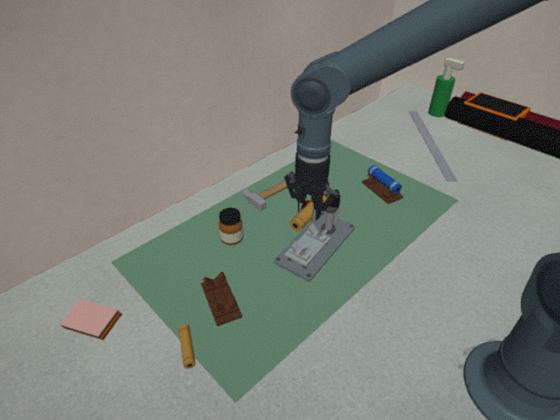

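```bash
python3 - <<'E'
from h import *
np.set_printoptions(precision=4,suppress=True)
P=np.array(read_eef_pos());print(P,read_qpos(),read_ft_force())
R=Rn.from_quat(read_tcp_rot()).as_matrix();print(R)
print('psi',np.arctan2(R[1,1],R[0,1]))
rel=lambda X:R.T@(X-P)
for z in (.006,.01,.014): print('bolts',z,[rel(at_z("wrist",p,z)) for p in ((217,109),(348,109))])
for z in (.144,.148,.15): print('end',rel(at_z("wrist",(284,134.5),z)))
print('edges',[rel(at_z("wrist",p,.148)) for p in ((239.5,140),(328.5,140),(244,350),(323,350))])
print('cradle end L',[rel(at_z("wrist",p,.055)) for p in ((235,125),(330,125))])
E
```

```text
[0.5274 0.031  0.1503] [ 0.6147  0.4117 -0.8778  1.9439  0.3835  0.9603 -0.2626] [-0.1319  0.0312 -3.119 ]
[[-0.1832  0.9831  0.0008]
 [ 0.9831  0.1832  0.0016]
 [ 0.0014  0.0011 -1.    ]]
psi 0.184249629916539
bolts 0.006 [array([ 0.0653, -0.0483,  0.1443]), array([0.0653, 0.0462, 0.1445])]
bolts 0.01 [array([ 0.0654, -0.0476,  0.1403]), array([0.0654, 0.0455, 0.1404])]
bolts 0.014 [array([ 0.0655, -0.0469,  0.1364]), array([0.0655, 0.0448, 0.1364])]
end [ 0.0599 -0.0002  0.0064]
end [ 0.0603 -0.0002  0.0024]
end [ 0.0604 -0.0002  0.0004]
edges [array([ 0.0584, -0.0156,  0.0024]), array([0.0584, 0.0152, 0.0024]), array([-0.0277, -0.0168,  0.0022]), array([-0.0278,  0.016 ,  0.0023])]
cradle end L [array([ 0.0573, -0.0293,  0.0954]), array([0.0573, 0.0274, 0.0954])]
```

```bash
python3 - <<'E'
from h import *
np.set_printoptions(precision=3,suppress=True)
q=quat(.18);x,y=.5259,.0302
movel([x,y,.09],q,speed=.12); movel([x,y,.074],q,speed=.05); 
f0=np.array(read_ft_force());print(read_time_s(),f0,read_ft_torque(),read_eef_pos())
R=Rn.from_quat(quat(.18)).as_matrix()
for z in np.arange(.073,.0655,-.001):
    movel([x,y,z],q,speed=.02); pause(.1); f=np.array(read_ft_force())-f0
    print(round(z,4),R.T@f,read_ft_torque(),read_eef_pos(),read_finger_gap())
    if f[2]>4 or np.hypot(f[0],f[1])>6: break
print(read_time_s()); save("w7",read_camera("wrist")); save("s7",read_camera("side"))
E
```

```text
15.5083 [ 0.298 -0.122 -3.518] [0.024 0.002 0.036] [0.526 0.03  0.074]
0.073 [-0.38  -0.077 -0.531] [ 0.031 -0.004 -0.003] [0.526 0.03  0.073] 0.029485923546780205
0.072 [ 0.779 -0.22  -0.07 ] [-0.017 -0.028 -0.005] [0.526 0.03  0.072] 0.030006651717643166
0.071 [-0.637  0.418 -1.152] [-0.058 -0.087  0.014] [0.526 0.03  0.071] 0.029522891607676502
0.07 [ 0.502 -2.864 -8.962] [-0.106  0.565 -0.194] [0.526 0.03  0.071] 0.029736531316746546
16.9083
```

View pics/w7.png

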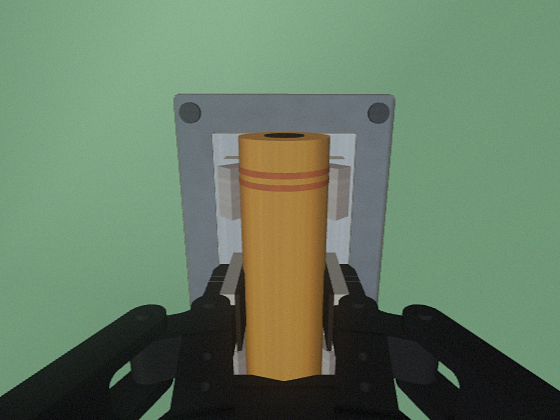

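```bash
python3 - <<'E'
import cv2
im=cv2.imread('pics/s7.png')[160:300,240:400]
cv2.imwrite('pics/z7.png',cv2.resize(im,None,fx=4.2,fy=4.2,interpolation=cv2.INTER_CUBIC))
E
```

```text
(no output)
```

View pics/z7.png

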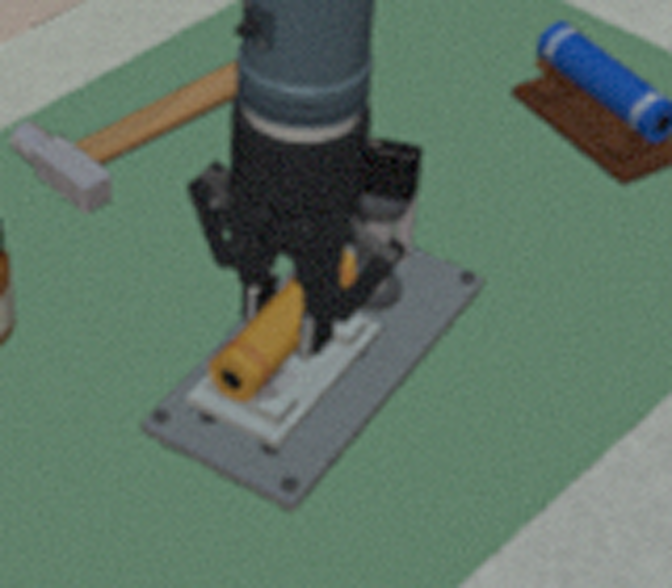

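```bash
python3 - <<'E'
from h import *
np.set_printoptions(precision=4,suppress=True)
P=np.array(read_eef_pos());R=Rn.from_quat(read_tcp_rot()).as_matrix();rel=lambda X:R.T@(X-P)
print(P)
for p in ((222,165),(346,165),(219,218),(350,218)): print(p,rel(at_z("wrist",p,.0648)))
print('end',rel(at_z("wrist",(284,134.5),P[2]-.002)))
q=quat(.18);f0=np.array([.3,-.12,-3.5]);x,y=.5259-.0007,.0302
for z in (.0695,.0685,.0675,.0665):
    movel([x,y,z],q,speed=.02); pause(.15); f=np.array(read_ft_force())-f0
    print(z,R.T@f,read_ft_torque(),read_eef_pos(),read_finger_gap())
print(read_time_s())
E
```

```text
[0.5261 0.0303 0.0705]
(222, 165) [ 0.049  -0.0227  0.0057]
(346, 165) [0.049  0.0223 0.0057]
(219, 218) [ 0.0288 -0.0248  0.0057]
(350, 218) [0.0287 0.0248 0.0057]
end [ 0.0603 -0.0002  0.002 ]
0.0695 [  0.13    -2.9252 -10.2922] [-0.1449  0.3775 -0.1054] [0.526  0.0302 0.0701] 0.029422410692488528
0.0685 [  0.3524  -2.03   -10.2434] [-0.1476  0.4731 -0.2075] [0.5261 0.0303 0.0692] 0.02961974984793429
0.0675 [ -0.307   -2.9838 -10.7049] [-0.2412  0.4849 -0.1186] [0.5261 0.0302 0.0684] 0.029699121427699607
0.0665 [ -0.6241  -2.9305 -11.1554] [-0.1402  0.555  -0.1556] [0.5261 0.0302 0.0675] 0.029452222158180233
18.6083
```

```bash
python3 - <<'E'
from h import *
np.set_printoptions(precision=4,suppress=True)
R=Rn.from_quat(quat(.18)).as_matrix()
q=quat(.18);f0=np.array([.3,-.12,-3.5])
for x,z in ((.5247,.0655),(.5242,.0645),(.5242,.0630),(.5242,.0620),(.5242,.0612)):
    movel([x,.0302,z],q,speed=.02); pause(.2); f=np.mean([R.T@(np.array(read_ft_force())-f0) for _ in range(6)],0)
    print(x,z,f,read_eef_pos(),read_finger_gap(),read_time_s())
save("w8",read_camera("wrist")); save("s8",read_camera("side")); save("t8",read_camera("top"))
E
```

```text
0.5247 0.0655 [ -0.6321  -3.4098 -12.834 ] [0.5261 0.0302 0.0668] 0.029793094823528314 19.0583
0.5242 0.0645 [ -0.2729  -2.4197 -12.575 ] [0.526  0.0303 0.066 ] 0.02946689744685879 19.5083
0.5242 0.063 [ -0.0834  -2.759  -13.8721] [0.5261 0.0303 0.0647] 0.029882372042316224 19.9583
0.5242 0.062 [  0.0224  -3.9656 -14.4904] [0.5261 0.0302 0.0638] 0.02988308281408638 20.4083
0.5242 0.0612 [ -1.1133  -3.4991 -15.3309] [0.5261 0.0303 0.0631] 0.029954310567426635 20.8583
```

View pics/w8.png

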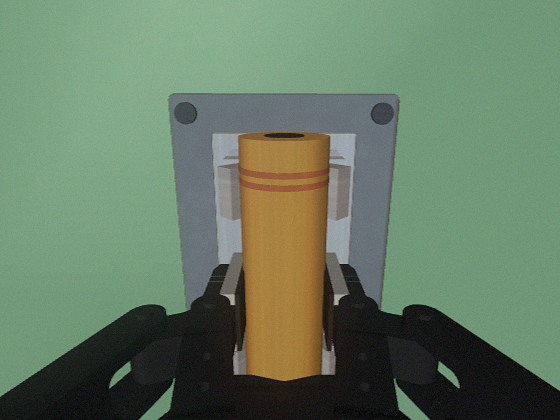

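View pics/t8.png

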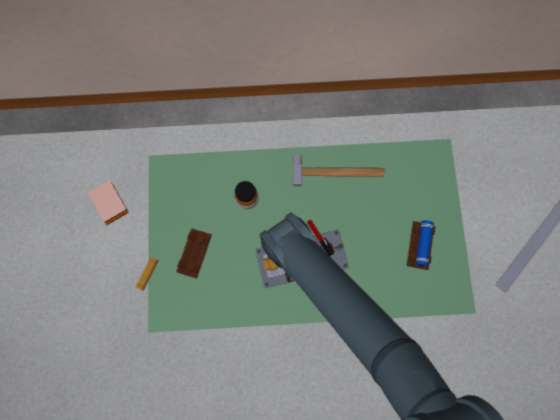

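The roller stays centred on the flanks (284 versus 218/350) and the keeper is clear (arm near (317,232) in top). The force rises at about 1 N/mm, so the cradle has sunk roughly 6.5–7.4 mm. I press a bit further for margin and check the lateral response.

```bash
python3 - <<'E'
from h import *
np.set_printoptions(precision=4,suppress=True)
R=Rn.from_quat(quat(.18)).as_matrix()
q=quat(.18);f0=np.array([.3,-.12,-3.5])
for x,z in ((.5242,.0602),(.5254,.0597),(.5262,.0594)):
    movel([x,.0302,z],q,speed=.02); pause(.4); f=np.mean([R.T@(np.array(read_ft_force())-f0) for _ in range(10)],0)
    print(x,z,f,read_eef_pos(),read_finger_gap(),read_time_s())
    print(np.array(read_qpos())-inverse_kinematics([x,.0302,z],q))
E
```

```text
0.5242 0.0602 [ -0.7369  -4.8033 -16.409 ] [0.5261 0.0303 0.0623] 0.029577578024380477 21.6583
[ 0.0003 -0.0022 -0.0013 -0.0028 -0.0001  0.0018 -0.0001]
0.5254 0.0597 [ -0.5664  -5.8249 -18.4168] [0.5261 0.0302 0.0614] 0.02948089765460376 22.3083
[ 0.0002 -0.0022 -0.0014 -0.0017 -0.0008  0.0031 -0.0001]
0.5262 0.0594 [  0.5293  -6.6183 -17.8815] [0.5261 0.0303 0.0609] 0.029347154029072068 22.9583
[ 0.0002 -0.0022 -0.0016 -0.0009 -0.0011  0.004  -0.0001]
```

```bash
python3 - <<'E'
from h import *
np.set_printoptions(precision=4,suppress=True)
R=Rn.from_quat(quat(.18)).as_matrix()
q=quat(.18);f0=np.array([.3,-.12,-3.5])
for x,z in ((.5240,.0596),(.5222,.0596)):
    movel([x,.0302,z],q,speed=.02); pause(.6); f=np.mean([R.T@(np.array(read_ft_force())-f0) for _ in range(10)],0)
    print(x,z,f,read_eef_pos(),read_finger_gap(),read_time_s())
Rt=Rn.from_quat(read_tcp_rot()).as_matrix();print(Rt[:,1],Rt[:,0])
save("w9",read_camera("wrist"));read_camera("top")
P=np.array(read_eef_pos());rel=lambda X:Rt.T@(X-P)
print('end',rel(at_z("wrist",(284,134.5),P[2]-.002)))
for r in tip_of("wrist","brass_roller")[:1]+tip_of("top","keeper_tip")[:1]: print(r)
E
```

```text
0.524 0.0596 [ -1.0615  -3.0508 -17.6749] [0.5261 0.0303 0.0618] 0.029720967758769357 23.8167
0.5222 0.0596 [ -1.1326  -1.3995 -16.2974] [0.526  0.0302 0.0624] 0.029501605912316237 24.6667
[0.9839 0.1786 0.0069] [-0.1786  0.9839 -0.0017]
end [ 0.0603 -0.0002  0.0019]
{'at': [285.7, 286.5], 'confidence': 0.91}
{'at': [308.8, 219.5], 'confidence': 0.52}
```

View pics/w9.png

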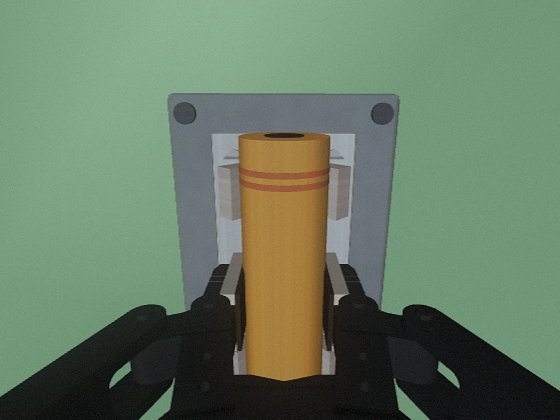

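The lateral load is down to about 1.4 N with 16.3 N of downward push, about 8 mm of sink, and no slip of the roller in the grip (end still at (284,134)). I hand in.

```bash
python3 - <<'E'
from h import *
print(read_ft_force(),read_eef_pos(),read_time_s()); print(sign_off())
E
```

```text
[-1.22391577 -1.27438939 13.41322044] [0.52598573 0.03024709 0.0623397 ] 24.8667
the job is handed in; nothing more can be done
None
```

I turned the keeper past its click and pressed the brass roller down in the steel V. I handed the job in at about 24.9 s while still holding it there. No verdict was reported.

**Last checks:**
- **Keeper:** I turned it 1.22 rad with one grasp. After release it stayed swung across, clear of the V, and the last top picture still found its tip there, though only at 0.52 confidence.
- **Roller in the V:** It looks centred between the flanks, about 1 mm off lengthwise, and has not slipped in the grip.
- **Press:** The push was about 16 N down with about 1.4 N sideways. By my estimate that puts roughly 10 to 12 N on each side of the V, ignoring friction.
- **Cradle:** It has sunk about 8 of its 10 mm, judged from the tool height and the rise in force. I could not read it directly.
- **Bystanders:** The blue roller, glue jar and hammer were not touched, and I saw no change in the pictures.

**Readings that disagreed:**
- The two fixed cameras and the wrist camera put the V at angles of 0.15 and 0.20 rad. I used 0.18, and the wrist picture showed the roller parallel to the fixture.
- At first the far side of the V took more load, with up to 6.6 N sideways, so I shifted the target about 4 mm towards the robot to even it out.

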